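# Rock the tight optic block out of its kinematic mount

## Robot

A 6-joint arm with a two-finger parallel gripper is mounted at the origin on the work surface. World frame = base frame: x ahead of the robot, y to its left, z up, the work surface at z = 0. Lengths are in m, angles in rad, forces in N, time in s.
With the tool pointing down it reaches from about 0.35 to 0.875 m from the base axis. Payload 15.5 kg.
Tool frame: the origin (TCP) lies on the centre line of the jaws, within the pads' length; the fingertips stand 8 mm ahead of it and the grasp point (between the pads) lies 11 mm behind it; z points along the fingers, y is the line along which they close (so a half turn about z gives the same grasp; the last joint's range is limited). The gripper opens to 85 mm and grips with 20 to 120 N. Pads are 22 mm wide; open, the fingers measure 114 mm over their backs; the gripper's body (76 mm by 85 mm) begins 54 mm behind the grasp point. The pads swing forward as they close: fully open they stand 13 mm farther back than shut.
Start: joints at [-1.323, 0.494, 1.345, -0, 1.302, -0.096], TCP at [0.21, -0.589, 0.239] pointing down, gripper open.
Joint ranges: [-2.91, 2.91], [-0.82, 2.16], [0.22, 2.67], [-1.22, 4.37], [0.12, 2.79], [-3.08, 3.08]. Speed limits (rad/s): [1.89, 1.89, 2.57, 3.01, 3.01, 3.01].

## Interface

Orientations are given as a unit quaternion [x, y, z, w].
In Python, from workcell import status, vision, order gives the robot as it stands.
- The arm moves only by the shell command python3 -m inch 'ROWS' [FORCE]. ROWS is JSON, a list of rows, each a list of 3 entries, a list of its own where there are three numbers: the turn, a rotation vector about the tool's x, y, z in rad, then the shift along the tool's x, y, z in cm, then the opening, from 0 (shut) to 1 (fully open). In form: [[[wx, wy, wz], [tx, ty, tz], fingers], ...]. A call has 1 to 20 rows; each row shifts and turns the commanded pose from where the row before left it, along the tool's axes as they then stand; what a row does not reach is not made up. A row lasts 1/12 s, in which the tool goes at most 41.7 mm and 7.16 degrees, less where a joint would pass 70% of its speed; a pose out of reach is approached as far as the arm can. A call with a gripper value outside its range is refused whole. The fingers move at their own pace and stop on an object; FORCE is the grip in N (left out, the last holds). Time passes only in rows, so rows that do not move let the fingers close. It gives the time, the measured TCP pose, the force, the opening and the grip force at its end, in the units of the state.
- status.get_obs(): the state, without advancing time (a new reading comes with each control period).
- vision.snapshot(name): name is "scene" or "top" or "wrist"; returns the picture (384x512x3 uint8, blue, green, red); there is no depth.
- vision.camera_params(name): a dict with "fx", "fy", "cx", "cy" (pixels), "pose" (4x4, takes a point from camera to world coordinates); the wrist camera has in their place "hand_eye" (4x4, takes a point from camera to tool coordinates, whose origin is the TCP and whose axes are the flange's). Camera axes: x right, y up, looking along -z (the intrinsics and any distortion apply to the point x, -y, -z); pixel columns grow to the right and rows downward; lengths in m; the calibration is good to about 2 mm. The wrist camera is an equidistant fisheye: a pixel r from the principal point sees the ray r / f radians off the axis. A picture is of the moment at which its call begins: read the wrist's pose just before it. camera_params takes no time and is no camera call.
- order.finish_job(): hands the job in; it is judged then, once.
The state is a dict: "clock": time; "joint_positions": joint angles; "qvel": joint speeds; "joint_efforts": joint torques, N m; "tool_pos": TCP position; "eef_rot": TCP orientation; "ft_force": force on the tool from outside, world axes, zero at the start; "moment": the same for the moment, N m; "finger_gap": opening from 0.0 (shut) to 1.0 (fully open); "grip_force": force on a finger pad.
Only numpy, scipy, OpenCV 4.12 (cv2) and the standard library are available. Lean on these libraries where they do the work, as an engineer would, in place of code of your own. Each camera call takes 0.05 s, during which the arm holds its last target. There are 200 camera calls.

## Task

Lift the red dust cover off the optic mount on the optical table and set it down upright on the blue mat. Then work the tight locating block out of its pocket by rocking it side to side, first one edge of its foot up over its roller and then, tilting it back the other way, the second edge, never pulling so hard that the grey carrier comes up off the black base, and leave the other things on the table alone. Finish while holding the block in the gripper, still and upright, just clear above the pocket it came from.

Things in the scene. Friction and masses are not known exactly. Their poses are not given: they have to be found in the camera images.
- mount: Fixed black base plate of the optic mount, 130 x 130 x 12 mm, on the table. Origin: centre of its underside; z up; y is the direction in which the block rocks, towards the rollers. On it sits the grey carrier with the block's pocket: floor 20 mm above the table, dark steel walls with their rim 48 mm above the table; opening 32 mm along x (guides the block), 74 mm along y (room to tilt).
- carrier (a joint): Height (m) of the carrier above its magnetic seats, 0 when seated. It is held down with about 25 N and rises when pulled harder, 4 mm at about 31 N. A straight pull on the seated block takes over 35 N, so it lifts the carrier; one foot edge alone takes about 20 N at that edge.
- pocket_floor (a point): Centre of the pocket floor, axes as the mount. Two sprung brass rollers (8 mm diameter, along x, pushed inwards) with axes at y = +-29.6 mm, 7.4 mm above the floor, hook over the two edges of the block's foot. Raise an edge some 11 mm and its roller snaps in underneath: the edge then rests on it, 11 mm above the floor. Stops 2.5 mm high beside the foot keep it from sliding along y.
- block: Locating block, 0.2 to 0.3 kg, in the pocket under the cover. Origin: centre of its underside, on the pocket floor at the start, axes as the mount. Blue foot 30 x 56 mm (x, y) and body 30 x 51 mm, 24 mm tall; on it an aluminium fin 24 mm (x) by 26 mm (y), from z = 24 to 84 mm; grip it across y. Its upper 56 mm stand above the rim.
- foot_l (a point): Middle of the block's lower foot edge at block y = +28 mm, z = 0. To free one edge, tilt the block 0.2 to 0.3 rad about the other edge, which stays on the floor as the pivot.
- foot_r (a point): Middle of the block's lower foot edge at block y = -28 mm, z = 0. To free the second edge, tilt back past level by some 0.15 rad about the first edge, now resting on its roller. Then the block lifts out freely.
- cover: Loose red round dust cover, about 0.18 kg, open below, 68 mm diameter, 66 mm tall, with a black knob 26 mm in diameter and 30 mm tall on top (knob top at z = 96 mm). Origin: centre of its lower rim. It starts standing over the block on the rim of the mount and must rise over 60 mm to pass the block's fin.
- mat: Fixed blue mat with black edge, 130 x 130 x 4 mm, flat on the table. Origin: centre of its underside.
- mirror_post: Bystander, leave alone: mirror on a steel post, 131 mm tall, round 56 mm foot. Origin: at its underside.
- filter_post: Bystander, leave alone: yellow filter on a steel post, 131 mm tall, round 56 mm foot. Origin: at its underside.
- lens_post: Bystander, leave alone: lens on a steel post, 131 mm tall, round 56 mm foot. Origin: at its underside.
- jar: Bystander, leave alone: small jar, 52 mm across, 70 mm tall. Origin: at its underside.
- driver: Bystander, leave alone: yellow-handled screwdriver, 150 mm long, lying. Origin: within it, at the table.
- sensor: Bystander, leave alone: black puck-shaped power sensor, 60 mm across, 20 mm tall. Origin: at its underside.
- retainer: Bystander, leave alone: brass retaining ring, 40 mm across, 8 mm tall. Origin: at its underside.
Mind the look-alikes: they are no part of the job. What is meant by the cover is not green, and is the larger of those in its own colour. Leave any green look-alike of the mount alone.

How it is judged:
By the outcome, as a careful person would: the job done as asked, in the order asked, and still so for the second after the job is handed in, while the arm keeps its last pose, push and grip.
It also fails if it takes over 61 s, if anything falls off the work surface, if the arm or the gripper's body presses on something with over 40 N, if the wrist force passes 120 N, or if a joint passes its speed limit or range.

## Working session

There is one attempt and no reset: what is moved stays moved. The work goes in short steps, Python scripts to look and compute and a shell command to move; the robot and the scene stay as the last step left them, time stands still between calls to the robot, and variables do not carry over. Pictures are saved under pics/ and viewed, at most 10 in all, crops included, and the job is handed in when it is done.

```bash
mkdir -p pics
cat > h.py <<'E'
import numpy as np,cv2,json
from workcell import status,vision,order
def ray(n,px):
    p=vision.camera_params(n);T=np.array(p["pose"])
    d=np.array([(px[0]-p["cx"])/p["fx"],-(px[1]-p["cy"])/p["fy"],-1.])
    return T[:3,3],T[:3,:3]@d
def at(n,px,z):
    o,d=ray(n,px);return o+d*(z-o[2])/d[2]
E
python3 - <<'E'
from h import *
for n in("scene","top"):
    im=vision.snapshot(n);cv2.imwrite(f"pics/{n}.png",im)
    cv2.imwrite(f"pics/{n}_b.png",cv2.resize(im,(800,600),interpolation=cv2.INTER_CUBIC))
    p=vision.camera_params(n);print(n,{k:(np.round(v,3).tolist()) for k,v in p.items()})
print(vision.camera_params("wrist"));print(status.get_obs())
E
```

```text
scene {'fx': 419.161, 'fy': 419.161, 'cx': 257.411, 'cy': 193.09, 'pose': [[-0.228, -0.636, 0.738, 1.488], [0.974, -0.154, 0.167, 0.203], [0.008, 0.756, 0.654, 0.887], [0.0, 0.0, 0.0, 1.0]]}
top {'fx': 364.019, 'fy': 364.019, 'cx': 259.55, 'cy': 194.458, 'pose': [[-0.024, 0.995, -0.094, 0.442], [-1.0, -0.026, -0.018, -0.006], [-0.02, 0.093, 0.995, 0.927], [0.0, 0.0, 0.0, 1.0]]}
{'fx': 297.3186396354542, 'fy': 297.3186396354542, 'cx': 254.2718110366944, 'cy': 198.25580438580408, 'hand_eye': array([[-8.54735939e-04,  9.63181320e-01,  2.68851285e-01,
         6.73885044e-02],
       [ 9.99998810e-01,  1.16861036e-03, -1.00742961e-03,
         1.22369476e-03],
       [-1.28451978e-03,  2.68850104e-01, -9.63181173e-01,
        -1.34248715e-01],
       [ 0.00000000e+00,  0.00000000e+00,  0.00000000e+00,
         1.00000000e+00]])}
{'clock': 0.1, 'joint_positions': array([-1.32351034e+00,  4.94118578e-01,  1.34604050e+00, -2.65635031e-06,
        1.30252254e+00, -9.54847506e-02]), 'qvel': array([-0.00051928, -0.00056175, -0.00160633,  0.00183246,  0.00045491,
        0.00046418]), 'joint_efforts': array([-1.87470869e-03, -8.83588958e+01, -3.84566510e+01, -4.67420214e-04,
        5.22492701e-03, -2.23098084e-05]), 'tool_pos': array([ 0.20999682, -0.58833848,  0.23877113]), 'eef_rot': array([ 9.85349235e-01,  1.70547909e-01, -4.25633708e-05, -5.42813750e-04]), 'ft_force': array([ 0.12690667, -0.01102139,  0.113475  ]), 'moment': array([ 0.04211867, -0.00402433, -0.02386276]), 'grip_force': 0.0, 'finger_gap': 0.9994026350888229}
```

View pics/scene_b.png

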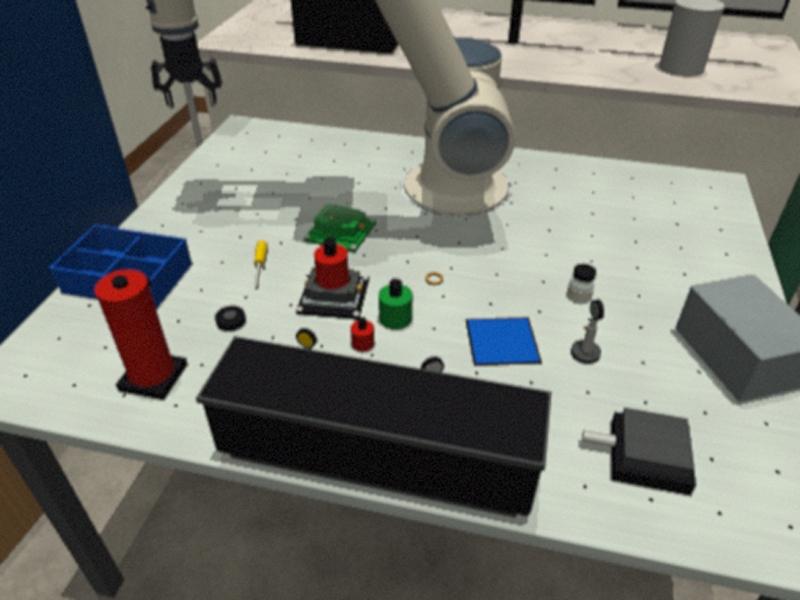

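View pics/top_b.png

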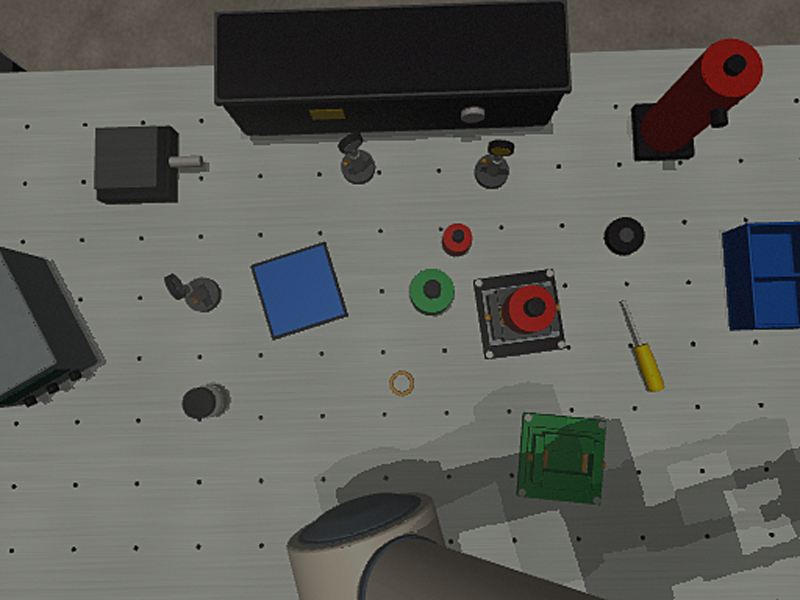

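Candidates (800x600 top picture): the red cover on the black mount (530,308), a small red cover (457,238), a green cover (432,290), and a tall red column (730,65). I choose the red one on the black mount; the green mount at (562,457) is the look-alike. Mat is at (299,290). Next is one close crop.

Run:
```python
from h import *
im=cv2.imread("pics/top.png")
c=im[140:260,260:400]
cv2.imwrite("pics/crop1.png",cv2.resize(c,None,fx=5,fy=5,interpolation=cv2.INTER_CUBIC))
s=512/800
for nm,px,z in[("knobtop",(534,307),.048+.096),("m1",(475,280),.012),("m2",(551,268),.012),("m3",(565,347),.012),("m4",(485,358),.012),
 ("mat1",(251,267),.004),("mat2",(324,243),.004),("mat3",(347,315),.004),("mat4",(273,338),.004),("smallred",(457,238),.04),("green",(432,290),.09),("jar",(205,400),.07),("lens",(492,172),0),("mirr",(200,295),0)]:
    print(nm,at("top",(px[0]*s,px[1]*s),z).round(4))
```

```text
knobtop [ 0.5073 -0.1688  0.144 ]
m1 [ 0.5645 -0.1032  0.012 ]
m2 [ 0.5808 -0.2264  0.012 ]
m3 [ 0.4529 -0.2426  0.012 ]
m4 [ 0.4385 -0.1146  0.012 ]
mat1 [0.5971 0.2636 0.004 ]
mat2 [0.6338 0.1425 0.004 ]
mat3 [0.5137 0.1062 0.004 ]
mat4 [0.4792 0.2275 0.004 ]
smallred [ 0.6284 -0.0742  0.04  ]
green [ 0.5409 -0.0309  0.09  ]
jar [0.3862 0.3135 0.07  ]
lens [ 0.7469 -0.1392  0.    ]
mirr [0.5533 0.3494 0.    ]
```

View pics/crop1.png

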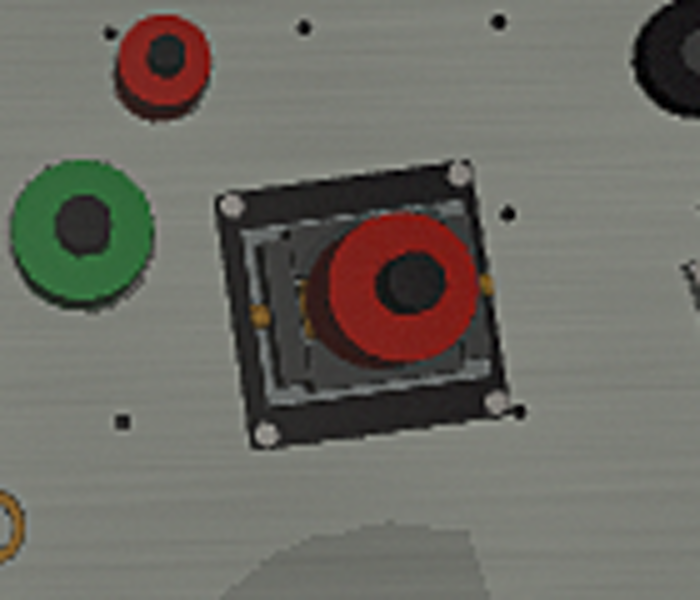

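The crop shows the larger red cover standing on the black mount, knob at crop (411,282); the brass pins at (260,316) and (487,285) give the rocking axis, so the mount's y is about world y with yaw ≈ 0.115 rad. The position agrees with the mount centre (0.509,-0.172).

```bash
cat >> h.py <<'E'
from scipy.spatial.transform import Rotation as R
def pose():
    o=status.get_obs();return np.array(o["tool_pos"]),R.from_quat(o["eef_rot"])
def go(p,rot=None,n=1):
    """total turn (rotvec) then shift in tool axes after the turn, cm"""
    p0,r0=pose();r=r0 if rot is None else rot
    print("turn",(r0.inv()*r).as_rotvec().round(4),"shift after turn cm",(r.inv().apply(np.array(p)-p0)*100).round(2),"per row",(r.inv().apply(np.array(p)-p0)*100/n).round(3))
def down(yaw): return R.from_matrix(np.array([[np.cos(yaw),np.sin(yaw),0],[np.sin(yaw),-np.cos(yaw),0],[0,0,-1]]))
E
python3 -c "
from h import *
go([.507,-.169,.20],down(.115),17)"
```

```text
turn [-0.0011  0.      0.2278] shift after turn cm [ 34.32 -38.25   3.88] per row [ 2.019 -2.25   0.228]
```

```bash
python3 -m inch '[[[0,0,0.076],[0,0,0],1],[[0,0,0.076],[0,0,0],1],[[0,0,0.076],[0,0,0],1],[[0,0,0],[2.02,-2.25,0.23],1],[[0,0,0],[2.02,-2.25,0.23],1],[[0,0,0],[2.02,-2.25,0.23],1],[[0,0,0],[2.02,-2.25,0.23],1],[[0,0,0],[2.02,-2.25,0.23],1],[[0,0,0],[2.02,-2.25,0.23],1],[[0,0,0],[2.02,-2.25,0.23],1],[[0,0,0],[2.02,-2.25,0.23],1],[[0,0,0],[2.02,-2.25,0.23],1],[[0,0,0],[2.02,-2.25,0.23],1],[[0,0,0],[2.02,-2.25,0.23],1],[[0,0,0],[2.02,-2.25,0.23],1],[[0,0,0],[2.02,-2.25,0.23],1],[[0,0,0],[2.02,-2.25,0.23],1],[[0,0,0],[2.02,-2.25,0.23],1],[[0,0,0],[2.02,-2.25,0.23],1],[[0,0,0],[2.02,-2.25,0.23],1]]'
python3 -m inch '[[[0,0,0],[0,0,0],1],[[0,0,0],[0,0,0],1]]'
cat >> h.py <<'E'
def wray(px):
    p,r=pose();c=vision.camera_params("wrist");H=np.array(c["hand_eye"])
    u=np.array([px[0]-c["cx"],px[1]-c["cy"]]);q=np.linalg.norm(u);t=q/c["fx"]
    d=np.array([np.sin(t)*u[0]/q,-np.sin(t)*u[1]/q,-np.cos(t)])
    return p+r.apply(H[:3,3]),r.apply(H[:3,:3]@d)
def wat(px,z):
    o,d=wray(px);return o+d*(z-o[2])/d[2]
def wpix(P):
    p,r=pose();c=vision.camera_params("wrist");H=np.array(c["hand_eye"])
    v=H[:3,:3].T@(r.inv().apply(np.array(P)-p)-H[:3,3]);x,y,z=v[0],-v[1],-v[2]
    q=np.hypot(x,y);t=np.arctan2(q,z)*c["fx"];return (c["cx"]+t*x/q,c["cy"]+t*y/q)
E
python3 - <<'E'
from h import *
go([.507,-.169,.126],down(.115),5)
print("predicted knob pix",wpix([.5073,-.1688,.144]))
im=vision.snapshot("wrist");cv2.imwrite("pics/w1.png",cv2.resize(im,(768,576),interpolation=cv2.INTER_CUBIC))
E
```

```text
clock: 1.77
tool_pos: [0.508, -0.1679, 0.1999]
eef_rot: [0.998, 0.057, -0.0, -0.0]
ft_force: [-0.6, -0.9, 0.4]
finger_gap: 0.999
grip_force: 0.0
clock: 1.93
tool_pos: [0.5078, -0.1681, 0.1998]
eef_rot: [0.998, 0.059, -0.0, -0.0]
ft_force: [-0.2, -0.4, 0.4]
finger_gap: 1.001
grip_force: 0.0
turn [-0.0004  0.0007  0.0023] shift after turn cm [-0.09  0.08  7.38] per row [-0.017  0.017  1.476]
predicted knob pix (np.float64(252.99278594864845), np.float64(219.8501300398467))
```

View pics/w1.png

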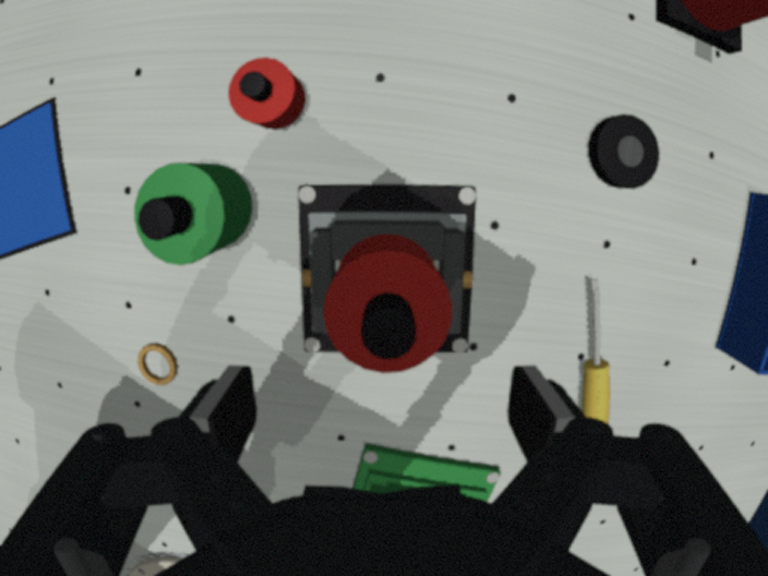

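The wrist view shows the cover on the mount, squared up with the tool: knob top about (387,335) in the enlarged picture (258,223 raw), base edges at (298,187)-(476,186), brass pins at (306,278) and (468,279).

Run:
```python
from h import *
for n,px,z in [("knob",(387,335),.144),("covertop",(388,308),.114),("c1",(299,187),.012),("c2",(476,186),.012),("c3",(469,351),.012),("c4",(305,351),.012),("pinL",(306,278),.02),("pinR",(468,279),.02)]:
    print(n,wat((px[0]/1.5,px[1]/1.5),z).round(4))
```

```text
knob [ 0.5047 -0.1734  0.144 ]
covertop [ 0.5085 -0.1738  0.114 ]
c1 [ 0.5609 -0.1044  0.012 ]
c2 [ 0.5766 -0.2317  0.012 ]
c3 [ 0.4496 -0.247   0.012 ]
c4 [ 0.4349 -0.1184  0.012 ]
pinL [ 0.4959 -0.1165  0.02  ]
pinR [ 0.5088 -0.2343  0.02  ]
```

```bash
python3 -c "
from h import *
go([.506,-.172,.126])"
python3 -m inch '[[[0,0,0],[-0.04,0.06,1.23],1],[[0,0,0],[-0.04,0.06,1.23],1],[[0,0,0],[-0.04,0.06,1.23],1],[[0,0,0],[-0.04,0.06,1.23],1],[[0,0,0],[-0.04,0.06,1.23],1],[[0,0,0],[-0.03,0.06,1.23],1],[[0,0,0],[0,0,0],0.15],[[0,0,0],[0,0,0],0.15],[[0,0,0],[0,0,0],0.15],[[0,0,0],[0,0,0],0.15],[[0,0,0],[0,0,0],0.15],[[0,0,0],[0,0,0],0.15],[[0,0,0],[0,0,0],0.15],[[0,0,0],[0,0,0],0.15]]' 30
```

```text
turn [0. 0. 0.] shift after turn cm [-0.16  0.29  7.39] per row [-0.162  0.287  7.392]
clock: 3.15
tool_pos: [0.5059, -0.1733, 0.1269]
eef_rot: [0.998, 0.057, 0.0, 0.0]
ft_force: [-0.7, 0.6, 7.4]
finger_gap: 0.294
grip_force: 32.3
```

```bash
python3 -m inch '[[[0,0,0],[0,0,-0.4],0.15],[[0,0,0],[0,0,-0.8],0.15],[[0,0,0],[0,0,-1.2],0.15],[[0,0,0],[0,0,-1.5],0.15],[[0,0,0],[0,0,-1.5],0.15],[[0,0,0],[0,0,-1.5],0.15],[[0,0,0],[0,0,-1.2],0.15],[[0,0,0],[0,0,-1.0],0.15],[[0,0,0],[0,0,-0.6],0.15],[[0,0,0],[0,0,-0.3],0.15],[[0,0,0],[0,0,0],0.15]]' 35
python3 - <<'E'
from h import *
m=np.mean([at("top",(x*.64,y*.64),.004) for x,y in[(251,267),(324,243),(347,315),(273,338)]],0);print(m)
go([m[0],m[1],pose()[0][2]],None,18)
im=vision.snapshot("scene");cv2.imwrite("pics/s2.png",cv2.resize(im[100:260,120:360],(720,480),interpolation=cv2.INTER_CUBIC))
E
```

```text
clock: 4.07
tool_pos: [0.5056, -0.1732, 0.2268]
eef_rot: [0.998, 0.057, 0.0, 0.0]
ft_force: [0.7, 0.8, -1.7]
finger_gap: 0.293
grip_force: 34.6
[0.55593156 0.18494818 0.004     ]
turn [0. 0. 0.] shift after turn cm [ 9.1e+00 -3.5e+01 -1.0e-02] per row [ 0.506 -1.945 -0.   ]
```

View pics/s2.png

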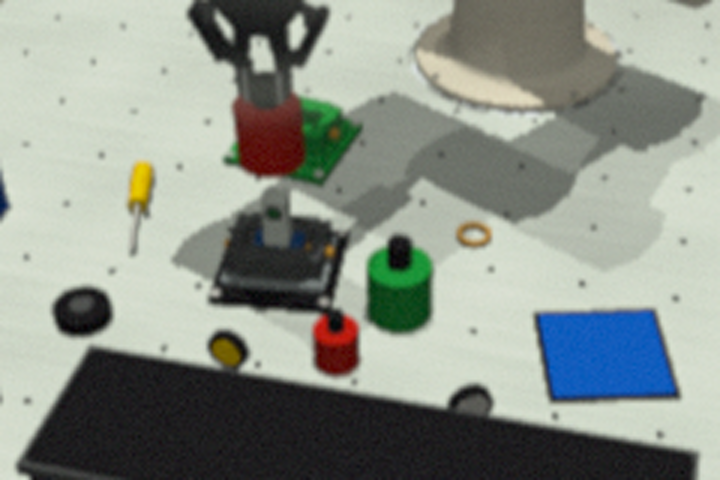

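The cover hangs upright in the gripper at (268,135), and the block's fin is bare at (277,215). Now I carry the cover to the mat.

```bash
python3 -m inch '[[[0,0,0],[0.2,-0.7,0],0.15],[[0,0,0],[0.4,-1.4,0],0.15],[[0,0,0],[0.5,-2.0,0],0.15],[[0,0,0],[0.55,-2.1,0],0.15],[[0,0,0],[0.55,-2.1,0],0.15],[[0,0,0],[0.55,-2.1,0],0.15],[[0,0,0],[0.55,-2.1,0],0.15],[[0,0,0],[0.55,-2.1,0],0.15],[[0,0,0],[0.55,-2.1,0],0.15],[[0,0,0],[0.55,-2.1,0],0.15],[[0,0,0],[0.55,-2.1,0],0.15],[[0,0,0],[0.55,-2.1,0],0.15],[[0,0,0],[0.55,-2.1,0],0.15],[[0,0,0],[0.55,-2.1,0],0.15],[[0,0,0],[0.55,-2.1,0],0.15],[[0,0,0],[0.5,-2.0,0],0.15],[[0,0,0],[0.4,-1.9,0],0.15],[[0,0,0],[0.4,-1.4,0],0.15],[[0,0,0],[0.2,-0.7,0],0.15],[[0,0,0],[0,0,0],0.15]]'
python3 -m inch '[[[0,0,0],[0,0,0.6],0.15],[[0,0,0],[0,0,1.4],0.15],[[0,0,0],[0,0,2],0.15],[[0,0,0],[0,0,2],0.15],[[0,0,0],[0,0,2],0.15],[[0,0,0],[0,0,2],0.15],[[0,0,0],[0,0,1.5],0.15],[[0,0,0],[0,0,1.0],0.15],[[0,0,0],[0,0,0.6],0.15],[[0,0,0],[0,0,0.4],0.15],[[0,0,0],[0,0,0.2],0.15],[[0,0,0],[0,0,0],0.15]]'
```

```text
clock: 5.78
tool_pos: [0.5564, 0.1893, 0.2259]
eef_rot: [0.998, 0.058, -0.0, -0.0]
ft_force: [-0.7, -0.5, -2.1]
finger_gap: 0.288
grip_force: 34.6
clock: 6.78
tool_pos: [0.5567, 0.1879, 0.0896]
eef_rot: [0.998, 0.057, 0.0, -0.0]
ft_force: [-0.7, 0.7, -0.8]
finger_gap: 0.293
grip_force: 34.6
```

```bash
python3 -m inch '[[[0,0,0],[0,0,0.2],0.15],[[0,0,0],[0,0,0.2],0.15],[[0,0,0],[0,0,0.1],0.15],[[0,0,0],[0,0,0.1],0.15],[[0,0,0],[0,0,0],0.15]]'
```

```text
clock: 7.2
tool_pos: [0.5565, 0.1881, 0.0833]
eef_rot: [0.998, 0.057, 0.0, -0.0]
ft_force: [0.1, -1.5, -0.6]
finger_gap: 0.292
grip_force: 34.6
```

```bash
python3 -m inch '[[[0,0,0],[0,0,0.1],0.15],[[0,0,0],[0,0,0],0.15]]'; python3 -m inch '[[[0,0,0],[0,0,0],0.4],[[0,0,0],[0,0,0],0.4],[[0,0,0],[0,0,0],0.5],[[0,0,0],[0,0,-0.1],0.7],[[0,0,0],[0,0,-0.3],1],[[0,0,0],[0,0,-0.8],1],[[0,0,0],[0,0,-1.5],1],[[0,0,0],[0,0,-2],1],[[0,0,0],[0,0,-2],1],[[0,0,0],[0,0,-2],1],[[0,0,0],[0,0,-2],1],[[0,0,0],[0,0,-1.5],1],[[0,0,0],[0,0,-1],1],[[0,0,0],[0,0,0],1]]'
python3 - <<'E'
from h import *
p,r=pose()
go([.507,-.1735,p[2]],down(.117),18)
im=vision.snapshot("wrist");cv2.imwrite("pics/w2.png",cv2.resize(im,(768,576),interpolation=cv2.INTER_CUBIC))
E
```

```text
clock: 7.37
tool_pos: [0.5569, 0.1885, 0.0829]
eef_rot: [0.998, 0.057, 0.001, -0.0]
ft_force: [-1.5, 2.7, 5.7]
finger_gap: 0.293
grip_force: 35.2
clock: 8.53
tool_pos: [0.5574, 0.1882, 0.2168]
eef_rot: [0.998, 0.057, 0.002, -0.0]
ft_force: [-0.0, 0.5, -0.4]
finger_gap: 0.999
grip_force: 0.0
turn [-0.0004 -0.0036 -0.0022] shift after turn cm [-9.23 35.34  0.  ] per row [-0.513  1.963  0.   ]
```

View pics/w2.png

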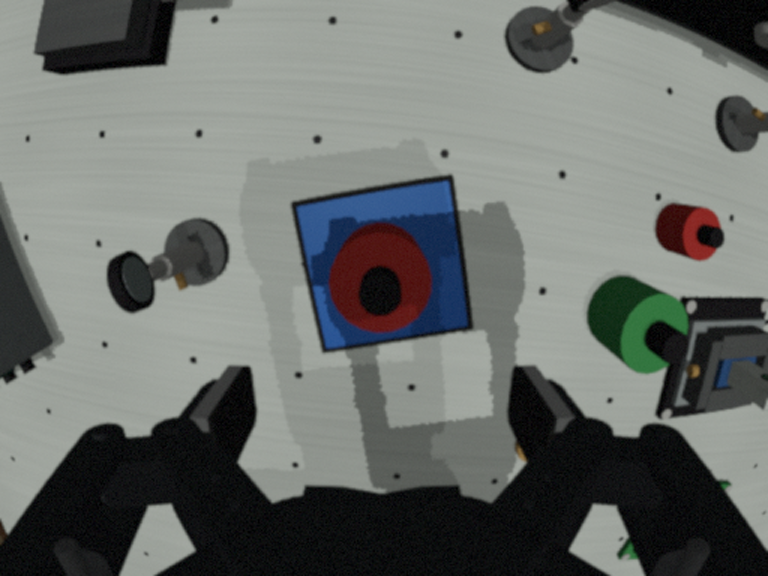

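The cover stands upright in the middle of the blue mat (cover top at (380,277), mat corners (293,203)-(470,327)). Back to the block.

```bash
python3 -m inch '[[[0,-0.004,-0.002],[0,0,0],1],[[0,0,0],[-0.4,1.4,0],1],[[0,0,0],[-0.5,2.0,0],1],[[0,0,0],[-0.55,2.1,0],1],[[0,0,0],[-0.55,2.1,0],1],[[0,0,0],[-0.55,2.1,0],1],[[0,0,0],[-0.55,2.1,0],1],[[0,0,0],[-0.55,2.1,0],1],[[0,0,0],[-0.55,2.1,0],1],[[0,0,0],[-0.55,2.1,0],1],[[0,0,0],[-0.55,2.1,0],1],[[0,0,0],[-0.55,2.1,0],1],[[0,0,0],[-0.55,2.1,0],1],[[0,0,0],[-0.55,2.1,0],1],[[0,0,0],[-0.55,2.1,0],1],[[0,0,0],[-0.55,2.1,0],1],[[0,0,0],[-0.5,2.0,0],1],[[0,0,0],[-0.4,1.7,0],1],[[0,0,0],[-0.2,0.8,0],1],[[0,0,0],[0,0,0],1]]'
python3 - <<'E'
from h import *
print(pose()[0])
im=vision.snapshot("wrist");np.save("w3pose.npy",0)
c=im[100:250,150:360]
cv2.imwrite("pics/w3.png",cv2.resize(c,None,fx=3.8,fy=3.8,interpolation=cv2.INTER_CUBIC))
E
```

```text
clock: 10.25
tool_pos: [0.5059, -0.1737, 0.214]
eef_rot: [0.998, 0.057, -0.003, -0.0]
ft_force: [0.1, -0.5, -0.2]
finger_gap: 0.998
grip_force: 0.0
[ 0.50586713 -0.17368445  0.21397028]
```

View pics/w3.png

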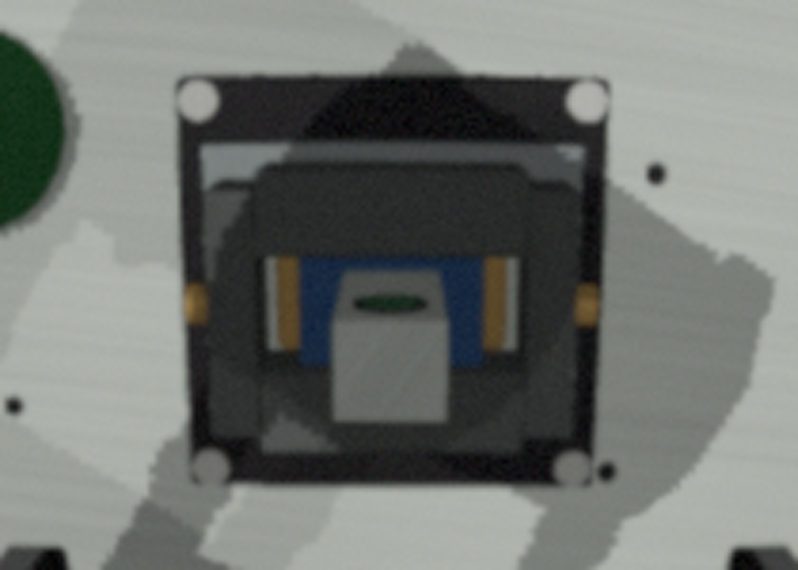

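The fin's top face is at crop corners (333,318),(449,318),(447,422),(334,422), between the brass rollers; block at the pocket centre, aligned with the tool.

Run:
```python
from h import *
f=lambda x,y:(150+x/3.8,100+y/3.8)
c=[wat(f(*p),.104) for p in[(333,318),(449,318),(447,422),(334,422)]]
for q in c:print(q.round(4))
m=np.mean(c,0);print("fin",m.round(4),"yaw",np.arctan2(-(c[0]-c[1])[0],(c[0]-c[1])[1]),np.linalg.norm(c[0]-c[1]))
b=[wat(f(*p),.012) for p in[(180,78),(607,78),(592,484),(192,484)]];print("base",np.mean(b,0).round(4),"yaw",np.arctan2(-(b[0]-b[1])[0],(b[0]-b[1])[1]))
print(status.get_obs()["joint_positions"].round(3))
go([m[0],m[1],.085],down(.117))
```

```text
[ 0.5163 -0.1588  0.104 ]
[ 0.5193 -0.1843  0.104 ]
[ 0.4951 -0.187   0.104 ]
[ 0.4922 -0.1614  0.104 ]
fin [ 0.5057 -0.1729  0.104 ] yaw 0.1143330816481798 0.025729826740692668
base [ 0.5061 -0.173   0.012 ] yaw 0.11407416964197034
[-0.439  0.397  1.597 -0.002  1.152  1.017]
turn [-0.0008  0.005  -0.0016] shift after turn cm [-0.04  0.03 12.91] per row [-0.037  0.028 12.91 ]
```

```bash
python3 -m inch '[[[0,0.005,0],[0,0,0],1],[[0,0,0],[-0.04,0.03,1],1],[[0,0,0],[0,0,2],1],[[0,0,0],[0,0,2],1],[[0,0,0],[0,0,2],1],[[0,0,0],[0,0,2],1],[[0,0,0],[0,0,2],1],[[0,0,0],[0,0,1.5],1],[[0,0,0],[0,0,1],1],[[0,0,0],[0,0,0.7],1],[[0,0,0],[0,0,0.4],1],[[0,0,0],[0,0,0],1],[[0,0,0],[0,0,0],1]]'
python3 -c "
from h import *
go([.5057,-.1729,.066],down(.115))"
```

```text
clock: 11.38
tool_pos: [0.5067, -0.1725, 0.0691]
eef_rot: [0.998, 0.058, 0.001, 0.0]
ft_force: [0.1, -0.1, 0.2]
finger_gap: 0.997
grip_force: 0.0
turn [ 0.0003 -0.0015  0.002 ] shift after turn cm [-0.1   0.03  0.31] per row [-0.102  0.026  0.312]
```

```bash
python3 -m inch '[[[0,0,0],[-0.08,0.03,0.15],1],[[0,0,0],[0,0,0.15],1],[[0,0,0],[0,0,0],0.5],[[0,0,0],[0,0,0],0.2],[[0,0,0],[0,0,0],0.1],[[0,0,0],[0,0,0],0.1],[[0,0,0],[0,0,0],0.1],[[0,0,0],[0,0,0],0.1],[[0,0,0],[0,0,0],0.1],[[0,0,0],[0,0,0],0.1],[[0,0,0],[0,0,0],0.1]]' 110
```

```text
clock: 12.3
tool_pos: [0.5056, -0.1725, 0.0659]
eef_rot: [0.998, 0.058, 0.0, -0.0]
ft_force: [-0.0, 4.7, 5.7]
finger_gap: 0.294
grip_force: 107.3
```

```bash
python3 -c "
from h import *
o=status.get_obs();print(o['moment'],o['ft_force'],pose()[1].as_quat());go([.5057,-.1729,.066],down(.115))"
```

```text
[0.78470984 0.03771675 0.01595302] [-0.04978913  4.68469867  5.67205538] [ 9.98298717e-01  5.83039226e-02  4.88019373e-04 -2.92561615e-04]
turn [-0.0005 -0.001   0.0017] shift after turn cm [ 0.01  0.04 -0.01] per row [ 0.006  0.04  -0.006]
```

```bash
python3 -m inch '[[[0.02,0,0],[0,0.092,-0.056],0.1],[[0.02,0,0],[0,0.092,-0.056],0.1],[[0.02,0,0],[0,0.092,-0.056],0.1],[[0.02,0,0],[0,0.092,-0.056],0.1]]'
cat > st.py <<'E'
from h import *
o=status.get_obs();p,r=pose();B=down(.1155)
t=(B.inv()*r).as_rotvec();M=R.from_euler('z',.1155)
d=M.inv().apply(p-np.array([.5057,-.1729,.020]))*1000  # TCP in pocket frame, mm
th=t[0];y,z=d[1],d[2]
c,s=np.cos(th),np.sin(th)
g=lambda by,bz:(round(y+c*by-s*(bz-46),1),round(z+s*by+c*(bz-46),1))
print("tilt",t.round(3),"tcp",d.round(1),"foot_l yz",g(28,0),"foot_r yz",g(-28,0),"F",M.inv().apply(o["ft_force"]).round(1),"M",M.inv().apply(o["moment"]).round(2))
E
python3 st.py
```

```text
clock: 12.63
tool_pos: [0.506, -0.1761, 0.0679]
eef_rot: [0.997, 0.058, -0.002, -0.041]
ft_force: [0.6, 3.9, -1.8]
finger_gap: 0.29
grip_force: 108.5
tilt [ 0.082  0.001 -0.002] tcp [-0.1 -3.2 47.9] foot_l yz (np.float64(28.4), np.float64(4.3)) foot_r yz (np.float64(-27.4), np.float64(-0.3)) F [ 1.1  3.8 -1.8] M [ 0.16 -0.16 -0.06]
```

```bash
python3 -m inch '[[[0.02,0,0],[0,0.092,-0.05],0.1],[[0.02,0,0],[0,0.092,-0.05],0.1],[[0.02,0,0],[0,0.092,-0.05],0.1]]'; python3 st.py
```

```text
clock: 12.88
tool_pos: [0.5063, -0.1792, 0.0692]
eef_rot: [0.996, 0.058, -0.004, -0.071]
ft_force: [0.9, 4.3, 1.5]
finger_gap: 0.294
grip_force: 108.8
tilt [ 0.142  0.001 -0.001] tcp [-0.1 -6.3 49.2] foot_l yz (np.float64(27.9), np.float64(7.6)) foot_r yz (np.float64(-27.5), np.float64(-0.3)) F [1.4 4.1 1.5] M [ 0.72 -0.13 -0.07]
```

```bash
python3 -m inch '[[[0.02,0,0],[0,0.092,-0.053],0.1],[[0.02,0,0],[0,0.092,-0.053],0.1],[[0.02,0,0],[0,0.092,-0.053],0.1]]'; python3 st.py;  python3 -m inch '[[[0.02,0,0],[0,0.092,-0.053],0.1],[[0.02,0,0],[0,0.092,-0.053],0.1]]'; python3 st.py
```

```text
clock: 13.13
tool_pos: [0.5066, -0.182, 0.0704]
eef_rot: [0.993, 0.058, -0.005, -0.101]
ft_force: [-0.1, 6.3, 2.5]
finger_gap: 0.296
grip_force: 109.0
tilt [ 0.203  0.001 -0.001] tcp [-0.1 -9.2 50.4] foot_l yz (np.float64(27.5), np.float64(10.9)) foot_r yz (np.float64(-27.4), np.float64(-0.3)) F [0.7 6.3 2.5] M [ 1.29 -0.22 -0.03]
clock: 13.3
tool_pos: [0.5069, -0.184, 0.071]
eef_rot: [0.991, 0.058, -0.007, -0.121]
ft_force: [-0.4, 7.9, 2.8]
finger_gap: 0.291
grip_force: 108.9
tilt [ 0.243  0.001 -0.001] tcp [ -0.1 -11.1  51. ] foot_l yz (np.float64(27.1), np.float64(13.1)) foot_r yz (np.float64(-27.3), np.float64(-0.4)) F [0.5 7.9 2.8] M [ 1.28 -0.24 -0.06]
```

```bash
python3 -m inch '[[[0.02,0,0],[0,0.092,-0.053],0.1],[[0.02,0,0],[0,0.092,-0.053],0.1],[[0,0,0],[0,0,0],0.1]]'; python3 st.py
python3 - <<'E'
from h import *
a=vision.snapshot("wrist")[90:290,140:370];b=vision.snapshot("scene")[120:220,150:265]
cv2.imwrite("pics/t1.png",np.hstack([cv2.resize(a,(460,400),interpolation=cv2.INTER_CUBIC),cv2.resize(b,(340,400)[:2],interpolation=cv2.INTER_CUBIC)]))
E
```

```text
clock: 13.55
tool_pos: [0.5071, -0.1861, 0.0715]
eef_rot: [0.988, 0.057, -0.008, -0.141]
ft_force: [1.3, 10.0, 6.8]
finger_gap: 0.285
grip_force: 109.8
tilt [ 0.284  0.001 -0.001] tcp [ -0.2 -13.3  51.5] foot_l yz (np.float64(26.5), np.float64(15.2)) foot_r yz (np.float64(-27.3), np.float64(-0.5)) F [2.4 9.8 6.8] M [ 2.07 -0.45 -0.1 ]
```

View pics/t1.png

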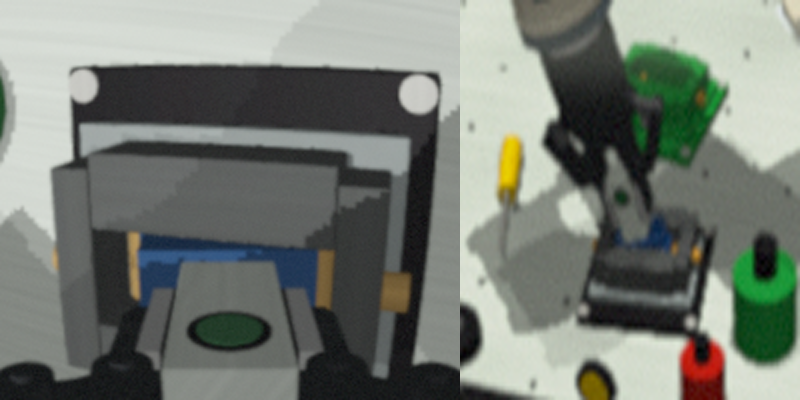

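The block tilts together with the gripper (fin square between the pads at (230,330)), blue foot raised on the left above the left roller (134,265), so the first edge is over. Now I lower it onto its roller.

```bash
python3 -m inch '[[[-0.02,0,0],[0,-0.092,0.053],0.1],[[-0.02,0,0],[0,-0.092,0.053],0.1],[[-0.02,0,0],[0,-0.092,0.053],0.1]]'; python3 st.py;  python3 -m inch '[[[-0.02,0,0],[0,-0.092,0.053],0.1],[[0,0,0],[0,0,0],0.1]]'; python3 st.py
```

```text
clock: 13.9
tool_pos: [0.5067, -0.1829, 0.0707]
eef_rot: [0.992, 0.058, -0.006, -0.11]
ft_force: [0.3, 8.0, 1.9]
finger_gap: 0.289
grip_force: 109.4
tilt [ 0.221  0.001 -0.001] tcp [ -0.2 -10.   50.7] foot_l yz (np.float64(27.4), np.float64(11.9)) foot_r yz (np.float64(-27.2), np.float64(-0.3)) F [1.3 7.9 1.9] M [ 1.42 -0.35 -0.06]
clock: 14.07
tool_pos: [0.5064, -0.1812, 0.0704]
eef_rot: [0.993, 0.058, -0.006, -0.1]
ft_force: [0.7, 8.1, 1.2]
finger_gap: 0.289
grip_force: 109.2
tilt [ 0.201  0.    -0.002] tcp [-0.2 -8.3 50.4] foot_l yz (np.float64(28.3), np.float64(10.9)) foot_r yz (np.float64(-26.6), np.float64(-0.3)) F [1.7 7.9 1.2] M [ 1.52 -0.5  -0.09]
```

```bash
python3 -m inch '[[[-0.02,0,0],[0,-0.092,-0.053],0.1],[[-0.02,0,0],[0,-0.092,-0.053],0.1],[[-0.02,0,0],[0,-0.092,-0.053],0.1]]'; python3 st.py;  python3 -m inch '[[[-0.02,0,0],[0,-0.092,-0.053],0.1],[[-0.02,0,0],[0,-0.092,-0.053],0.1]]'; python3 st.py
```

```text
clock: 14.32
tool_pos: [0.5056, -0.179, 0.0716]
eef_rot: [0.996, 0.058, -0.005, -0.071]
ft_force: [2.1, 8.9, -11.4]
finger_gap: 0.289
grip_force: 108.9
tilt [ 0.142 -0.001 -0.001] tcp [-0.8 -6.  51.6] foot_l yz (np.float64(28.2), np.float64(10.0)) foot_r yz (np.float64(-27.2), np.float64(2.1)) F [  3.1   8.6 -11.4] M [ 1.76 -0.62 -0.14]
clock: 14.48
tool_pos: [0.5054, -0.1773, 0.0729]
eef_rot: [0.997, 0.058, -0.003, -0.051]
ft_force: [1.0, 8.3, -10.4]
finger_gap: 0.288
grip_force: 109.1
tilt [ 0.102 -0.001 -0.001] tcp [-0.8 -4.4 52.9] foot_l yz (np.float64(28.2), np.float64(10.0)) foot_r yz (np.float64(-27.5), np.float64(4.3)) F [  1.9   8.1 -10.4] M [ 1.96 -0.54 -0.15]
```

```bash
python3 -m inch '[[[-0.02,0,0],[0,-0.092,-0.04],0.1],[[-0.02,0,0],[0,-0.092,-0.045],0.1],[[-0.02,0,0],[0,-0.092,-0.05],0.1]]'; python3 st.py;  python3 -m inch '[[[-0.02,0,0],[0,-0.092,-0.05],0.1],[[-0.02,0,0],[0,-0.092,-0.05],0.1]]'; python3 st.py
```

```text
clock: 14.73
tool_pos: [0.5052, -0.1747, 0.0748]
eef_rot: [0.998, 0.058, -0.002, -0.021]
ft_force: [0.3, 9.3, -1.2]
finger_gap: 0.289
grip_force: 110.6
tilt [ 0.042 -0.001 -0.001] tcp [-0.7 -1.8 54.8] foot_l yz (np.float64(28.1), np.float64(10.0)) foot_r yz (np.float64(-27.8), np.float64(7.6)) F [ 1.4  9.2 -1.2] M [ 2.26 -0.29 -0.07]
clock: 14.9
tool_pos: [0.505, -0.173, 0.076]
eef_rot: [0.998, 0.058, -0.0, -0.001]
ft_force: [-2.0, 9.2, 4.3]
finger_gap: 0.29
grip_force: 111.3
tilt [ 0.001 -0.    -0.001] tcp [-0.7 -0.  56. ] foot_l yz (np.float64(28.0), np.float64(10.1)) foot_r yz (np.float64(-28.0), np.float64(10.0)) F [-0.9  9.4  4.3] M [ 2.08 -0.02 -0.02]
```

```bash
python3 -m inch '[[[-0.02,0,0],[0,-0.092,-0.054],0.1],[[-0.02,0,0],[0,-0.092,-0.054],0.1],[[-0.02,0,0],[0,-0.092,-0.054],0.1],[[-0.02,0,0],[0,-0.092,-0.054],0.1]]'; python3 st.py;  python3 -m inch '[[[-0.02,0,0],[0,-0.092,-0.054],0.1],[[-0.02,0,0],[0,-0.092,-0.054],0.1],[[-0.02,0,0],[0,-0.092,-0.054],0.1],[[-0.02,0,0],[0,-0.092,-0.054],0.1]]'; python3 st.py
```

```text
clock: 15.23
tool_pos: [0.5053, -0.1705, 0.0783]
eef_rot: [0.997, 0.058, 0.003, 0.04]
ft_force: [-0.6, -0.0, -1.6]
finger_gap: 0.291
grip_force: 110.8
tilt [-0.081  0.001 -0.001] tcp [-0.1  2.4 58.3] foot_l yz (np.float64(26.6), np.float64(10.2)) foot_r yz (np.float64(-29.2), np.float64(14.7)) F [-0.6  0.  -1.6] M [0.1  0.04 0.01]
clock: 15.57
tool_pos: [0.5049, -0.1667, 0.08]
eef_rot: [0.995, 0.058, 0.005, 0.08]
ft_force: [0.2, 0.7, -1.7]
finger_gap: 0.292
grip_force: 110.5
tilt [-0.161  0.001 -0.001] tcp [-0.1  6.3 60. ] foot_l yz (np.float64(26.5), np.float64(10.1)) foot_r yz (np.float64(-28.7), np.float64(19.1)) F [ 0.3  0.6 -1.7] M [0.06 0.02 0.06]
```

The second edge is free: force has fallen to the block's weight (1.7 N). I lift it clear and level it.

```bash
python3 -m inch '[[[0,0,0],[0,0.05,-0.3],0.1],[[0,0,0],[0,0.06,-0.4],0.1],[[0,0,0],[0,0.06,-0.4],0.1],[[0.02,0,0],[0,0.12,-0.3],0.1],[[0.02,0,0],[0,0.12,-0.3],0.1],[[0.02,0,0],[0,0.11,-0.3],0.1],[[0.02,0,0],[0,0.1,-0.2],0.1],[[0.02,0,0],[0,0.1,-0.2],0.1],[[0.02,0,0],[0,0.09,-0.1],0.1],[[0.02,0,0],[0,0.08,0],0.1],[[0.02,0,0],[0,0.07,0],0.1],[[0,0,0],[0,0,0],0.1]]'; python3 st.py
```

```text
clock: 16.57
tool_pos: [0.506, -0.1734, 0.1064]
eef_rot: [0.998, 0.058, 0.001, -0.001]
ft_force: [1.0, 0.7, -2.8]
finger_gap: 0.287
grip_force: 110.6
tilt [ 0.001  0.002 -0.   ] tcp [ 0.2 -0.5 86.4] foot_l yz (np.float64(27.5), np.float64(40.4)) foot_r yz (np.float64(-28.5), np.float64(40.3)) F [ 1.1  0.6 -2.8] M [-0.03  0.02  0.  ]
```

```bash
python3 -m inch '[[[0,0,0],[0,0,0.1],0.1],[[0,0,0],[0,0,0.1],0.1],[[0,0,0],[0,0,0],0.1],[[0,0,0],[0,0,0],0.1],[[0,0,0],[0,0,0],0.1],[[0,0,0],[0,0,0],0.1]]'; python3 st.py
python3 - <<'E'
from h import *
a=vision.snapshot("wrist")[90:290,140:370];b=vision.snapshot("scene")[120:240,150:360]
cv2.imwrite("pics/f.png",np.hstack([cv2.resize(a,(345,300),interpolation=cv2.INTER_CUBIC),cv2.resize(b,(450,300),interpolation=cv2.INTER_CUBIC)]))
E
```

```text
clock: 17.07
tool_pos: [0.5056, -0.1723, 0.1039]
eef_rot: [0.998, 0.059, 0.0, 0.0]
ft_force: [1.4, 0.9, -2.9]
finger_gap: 0.29
grip_force: 110.6
tilt [-0.     0.001 -0.002] tcp [-0.   0.6 83.9] foot_l yz (np.float64(28.6), np.float64(37.9)) foot_r yz (np.float64(-27.4), np.float64(37.9)) F [ 1.5  0.7 -2.9] M [ 0.06 -0.04  0.03]
```

View pics/f.png

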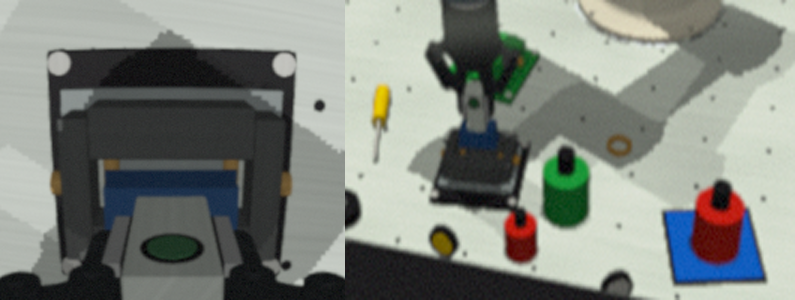

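The block hangs level in the gripper, clear above the pocket (blue foot at (170,190) left, (478,130) right); both rollers show below it and the cover stands on the mat at (718,225). I hand it in.

```bash
python3 -c "
from workcell import order
print(order.finish_job())"
```

```text
the job is handed in; nothing more can be done
None
```

The job is handed in at about 17 s: the red cover stands upright on the blue mat, and the block was rocked free with about 11 N the highest net pull read and is held still and upright about 10 mm above the pocket rim.

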